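# Empty the coil index wheel and park it

## Task

Empty the index wheel of its alternator coils: draw the spring pin, turn the wheel and let the pin drop into a hole so that each coil in turn stands at the open gate of the keeper, and only with the pin home lift the coil out there and put it in the bin of its cap's colour, red in red and blue in blue. When all the coils are sorted, turn the wheel to park, with the pin fully home in the yellow-marked hole. Leave the other things on the bench alone.

Things in the scene. Friction and masses are not known exactly. Their poses are not given: they have to be found in the camera images.
- fixture: round index fixture, 364 mm wide, fixed to the bench. Origin: centre of its underside, on the wheel's axis; x points away from the gate. A fixed rail runs round it, 150 mm from the axis, top 40 mm above the bench, with five index holes, 14 mm wide, at -120 (park, broad yellow tab outside it), -60, 0, 60 and 120 degrees from x (white tabs); with the pin in one, a nest stands in the gate
- wheel: the wheel, 260 mm in diameter. Origin: on its axis, 8 mm under its top face, which is 53 mm above the bench; its x axis points along its blue pin arm. Five coil nests, 90 mm from the axis, at 60, 120, 180, 240 and 300 degrees counter-clockwise from the pin arm. A nest is a 45 mm square with walls 10 mm high; some may be empty. Friction (0.15 N m) keeps it where it is left
- keeper (a point): top of the fixed centre post, 40 mm in diameter, 153 mm above the bench. It carries five fixed radial keeper arms, 14 mm wide, 105 mm long, 131 to 139 mm above the bench, at 0, 60, 120, 240 and 300 degrees from the fixture's x axis, which keep the coils below from being lifted. At 180 degrees there is no arm: that is the gate
- gate (a point): the gate: centre of the floor of the nest that stands there, 53 mm above the bench, 90 mm from the axis, on the robot's side. Only here can a coil be lifted out, straight up
- pin (a joint): how far the spring pin is drawn up, in m: 0 home in a hole, 0.016 riding on the rail between holes, at most 0.022. The spring presses it down with 4 to 7 N. The pin is 10 mm in diameter, with a round end. To turn the wheel lift the pin by its knob and swing the knob round the axis while holding it up; let go over a hole and it drops in. It starts between two holes
- knob_grip (a point): on the axis of the pin's knob, at the height to grip: 105 mm above the bench with the pin home, rising with the pin; 150 mm from the wheel's axis. The knob is black, round, 30 mm in diameter, from 20 mm below this point to 14 mm above; its orange top, 34 mm in diameter, ends 16 mm above. It spins freely, so the gripper need not turn with the wheel
- park_hole (a point): centre of the mouth of the park hole in the rail, 40 mm above the bench, the one with the broad yellow tab
- coil_red_1: alternator coil, 220 g, 70 mm tall, in a nest of the wheel: square red cap 42 x 42 mm on its top 26 mm, below it a copper winding 36 mm in diameter, at the bottom a round black foot 42 mm in diameter, 8 mm thick. Origin: centre of the underside of the foot; z points up through the cap; x and y square with the cap's sides, which stand at any yaw. May be absent
- coil_red_2: alternator coil, 220 g, 70 mm tall, in a nest of the wheel: square red cap 42 x 42 mm on its top 26 mm, below it a copper winding 36 mm in diameter, at the bottom a round black foot 42 mm in diameter, 8 mm thick. Origin: centre of the underside of the foot; z points up through the cap; x and y square with the cap's sides, which stand at any yaw. May be absent
- coil_red_3: alternator coil, 220 g, 70 mm tall, in a nest of the wheel: square red cap 42 x 42 mm on its top 26 mm, below it a copper winding 36 mm in diameter, at the bottom a round black foot 42 mm in diameter, 8 mm thick. Origin: centre of the underside of the foot; z points up through the cap; x and y square with the cap's sides, which stand at any yaw. May be absent
- coil_blue_1: alternator coil, 220 g, 70 mm tall, in a nest of the wheel: square blue cap 42 x 42 mm on its top 26 mm, below it a copper winding 36 mm in diameter, at the bottom a round black foot 42 mm in diameter, 8 mm thick. Origin: centre of the underside of the foot; z points up through the cap; x and y square with the cap's sides, which stand at any yaw. May be absent
- coil_blue_2: alternator coil, 220 g, 70 mm tall, in a nest of the wheel: square blue cap 42 x 42 mm on its top 26 mm, below it a copper winding 36 mm in diameter, at the bottom a round black foot 42 mm in diameter, 8 mm thick. Origin: centre of the underside of the foot; z points up through the cap; x and y square with the cap's sides, which stand at any yaw. May be absent
- bin_red: red open bin, 180 (x) x 200 (y) x 50 mm, walls and floor 5 mm, loose, 0.8 kg. Origin: centre of its underside. Stands left or right of the fixture; it may get knocked aside
- bin_blue: blue open bin, 180 (x) x 200 (y) x 50 mm, walls and floor 5 mm, loose, 0.8 kg. Origin: centre of its underside. Stands left or right of the fixture; it may get knocked aside
- probe_red: bystander: red test probe, 140 mm long. Origin: underside, mid-handle
- probe_black: bystander: black test probe, 140 mm long. Origin: underside, mid-handle
- spanner: bystander: steel spanner, 170 mm long, lying beyond the bin on the right. Origin: centre of its underside
- grease_jar: bystander: jar 70 mm in diameter, 80 mm tall. Origin: centre of its underside

How it is judged:
By the outcome, as a careful person would: the job done as asked, in the order asked, and still so for the second after the job is handed in, with the robot touching nothing.
Of coil_red_1, coil_red_2, coil_red_3, coil_blue_1, coil_blue_2 only 3 to 5 are there at a start; the rules pass over those that are not, and their reading is None.
At some moment in a run one of bin_red, bin_blue may be knocked a few centimetres aside while the robot is not near it.
Once in a run the grip may slacken for a moment while it holds something.
It also fails if it takes over 210 s, if anything falls off the work surface, if the arm or the gripper's body presses on something with over 40 N, if the wrist force passes 120 N, or if a joint passes its speed limit or range.

## Robot

A 6-joint arm with a two-finger parallel gripper is mounted at the origin on the work surface. World frame = base frame: x ahead of the robot, y to its left, z up, the work surface at z = 0. Lengths are in mm, angles in rad, forces in N, time in s.
With the tool pointing down it reaches from about 275 to 1000 mm from the base axis. Payload 8.4 kg.
Tool frame: the origin (TCP) lies between the finger pads; the fingertips stand 17 mm ahead of it and the grasp point (between the pads) lies 2 mm behind it; z points along the fingers, y is the line along which they close (so a half turn about z gives the same grasp; the last joint's range is limited). The gripper opens to 85 mm and grips with 20 to 120 N. Pads are 22 mm wide; open, the fingers measure 114 mm over their backs; the gripper's body (76 mm by 85 mm) begins 54 mm behind the grasp point. The pads swing forward as they close: fully open they stand 13 mm farther back than shut.
Start: joints at [-1.237, 0.353, 1.633, -0, 1.155, -0.002], TCP at [205.951, -590.095, 248.281] pointing down, gripper open.
Joint ranges: [-2.63, 2.63], [-0.92, 2.1], [0.06, 2.66], [-1.3, 4.44], [0, 2.69], [-3.02, 3.02]. Speed limits (rad/s): [2.22, 2.22, 2.79, 3.14, 3.14, 3.14].

## Interface

Orientations are given as a rotation vector (axis times angle).
In Python, from workcell import manip gives the robot as it stands.
- The arm moves only by the shell command python3 jog.py 'ROWS' [FORCE]. ROWS is one flat JSON list of numbers that holds 1 to 5 rows one after another, with no inner brackets; each row has 7 numbers: dx, dy, dz in mm, then a rotation vector rx, ry, rz in rad, then the opening from 0.0 (shut) to 1.0 (fully open); each row shifts and turns the commanded pose from where the row before left it, along the tool's axes as they then stand; what a row does not reach is not made up. A row lasts 1/10 s, in which the tool goes at most 50 mm and 0.15 rad, less where a joint would pass 70% of its speed; a pose out of reach is approached as far as the arm can. The fingers move at their own pace and stop on an object; FORCE is the grip in N (left out, the last holds). Time passes only in rows, so rows that do not move let the fingers close. It prints the time, the measured TCP pose, the force, the opening and the grip force at its end. Input that does not fit is refused with a message, and nothing moves.
- manip.read_state(): the state, without advancing time (a new reading comes with each control period).
- manip.snapshot(name): name is "scene" or "top" or "wrist"; returns the picture (400x640x3 uint8, red, green, blue); there is no depth.
- manip.camera_info(name): a dict with "vertical_fov" (degrees; the focal length in pixels is half the picture's height over the tangent of half this angle, whatever the lens; pixels are square), "cx", "cy" (the principal point, pixels), "dist_coeffs" ([k1, k2, p1, p2, k3] as OpenCV has them; the pictures are not rectified), "rvec" (rotation vector, rad) and "tvec" (3), from world to camera coordinates, as OpenCV has them; the wrist camera has in their place "tool_from_camera" (4x4, takes a point from camera to tool coordinates, whose origin is the TCP and whose axes are the flange's). Camera axes: x right, y down, z forward; pixel columns grow to the right and rows downward; lengths in mm; the calibration is good to about 2 mm. A picture is of the moment at which its call begins: read the wrist's pose just before it. camera_info takes no time and is no camera call.
- manip.finish_job(): hands the job in; it is judged then, once.
The state is a dict: "time": time; "q": joint angles; "joint_velocities": joint speeds; "tau": joint torques, N m; "tool_pos": TCP position; "eef_rot": TCP orientation; "force": force on the tool from outside, world axes, zero at the start; "wrist_torque": the same for the moment, N m; "gripper_width": opening from 0.0 (shut) to 1.0 (fully open); "grip_force": force on a finger pad.
Only numpy, scipy, OpenCV 4.12 (cv2) and the standard library are available. Lean on these libraries where they do the work, as an engineer would, in place of code of your own. Each camera call takes 0.05 s, during which the arm holds its last target. There are 200 camera calls.

## Working session

There is one attempt and no reset: what is moved stays moved. The work goes in short steps, Python scripts to look and compute and a shell command to move; the robot and the scene stay as the last step left them, time stands still between calls to the robot, and variables do not carry over. Pictures are saved under pics/ and viewed, at most 14 in all, crops included, and the job is handed in when it is done.

```bash
ls; mkdir -p pics
python3 - <<'E'
from workcell import manip
import cv2
print(manip.read_state())
for n in ("scene","top","wrist"):
    print(n,manip.camera_info(n))
for n in ("scene","top"):
    cv2.imwrite(f"pics/{n}0.png",manip.snapshot(n)[:,:,::-1])
E
```

```text
jog.py
pics
workcell.py
{'time': 0.0, 'q': array([-1.23739256e+00,  3.53628580e-01,  1.63413541e+00,  4.32971036e-05,
        1.15517818e+00, -2.41435819e-03]), 'joint_velocities': array([ 4.22661998e-04, -7.37671630e-04,  2.33650687e-03, -9.02997214e-04,
        1.43831642e-06,  8.88308142e-05]), 'tau': array([ 1.59637406e-03, -6.05243325e+01, -3.42067230e+01,  1.93107344e-04,
        9.43457417e-03, -2.65802228e-06]), 'tool_pos': array([ 205.82155987, -589.66610216,  247.57333204]), 'eef_rot': array([-3.09609622e+00, -5.24776040e-01,  2.87743960e-04]), 'force': array([ 0.00587671, -0.58189535, -0.01839643]), 'wrist_torque': array([-0.04418551, -0.0030791 ,  0.01311205]), 'grip_force': 0.0, 'gripper_width': 0.9991813264907049}
scene {'vertical_fov': 55.452170210010145, 'cx': 319.002031755121, 'cy': 198.13372218529804, 'dist_coeffs': array([0.00693146, 0.        , 0.        , 0.        , 0.        ]), 'rvec': array([ 1.29635696,  2.13833407, -1.04544574]), 'tvec': array([ 256.07321721, -180.73514952, 1418.56343578])}
top {'vertical_fov': 45.556474199457696, 'cx': 313.6167246631167, 'cy': 199.6488158641016, 'dist_coeffs': array([-0.14646726,  0.        ,  0.        ,  0.        ,  0.        ]), 'rvec': array([ 2.14495517, -2.10106445,  0.20592876]), 'tvec': array([ -18.89942914,  516.50654799, 1066.66252849])}
wrist {'vertical_fov': 71.64379998141828, 'cx': 317.87706263391806, 'cy': 200.1760164521519, 'dist_coeffs': array([-0.01725104,  0.        ,  0.        ,  0.        ,  0.        ]), 'tool_from_camera': array([[ 7.97339504e-04, -9.63215919e-01, -2.68727478e-01,
         6.77941297e+01],
       [ 9.99999486e-01,  5.99496677e-04,  8.18280113e-04,
         1.40430162e+00],
       [-6.27079201e-04, -2.68727992e-01,  9.63215902e-01,
        -1.24778710e+02],
       [ 0.00000000e+00,  0.00000000e+00,  0.00000000e+00,
         1.00000000e+00]])}
```
View pics/scene0.png

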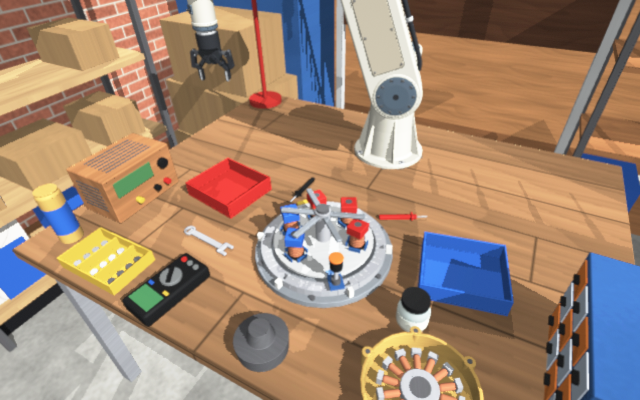

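View pics/top0.png

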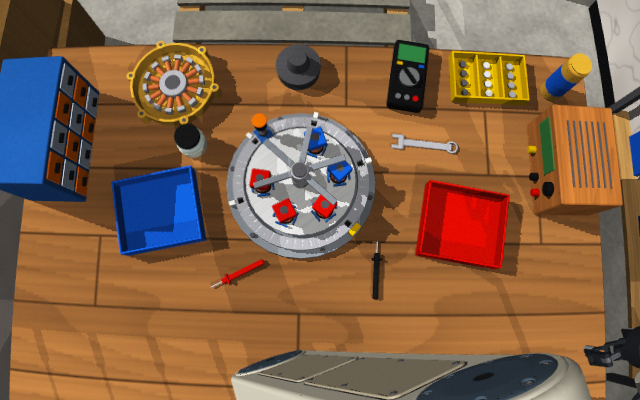

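The scene view shows the wheel with 3 red and 2 blue coils, and the knob at (337,259) on the far side. In the top view the post is at (300,174), the knob at (260,121), the yellow park tab at (354,229), the blue bin at (159,210) on the left and the red bin at (463,225) on the right.

Create h.py:
```python
import numpy as np, cv2
from scipy.spatial.transform import Rotation as R
from workcell import manip
def cam(n, st=None):
    c=manip.camera_info(n); f=200/np.tan(np.radians(c["vertical_fov"])/2)
    K=np.array([[f,0,c["cx"]],[0,f,c["cy"]],[0,0,1.]])
    if n=="wrist":
        T=np.eye(4); T[:3,:3]=R.from_rotvec(st["eef_rot"]).as_matrix(); T[:3,3]=st["tool_pos"]
        T=T@c["tool_from_camera"]; Rw,o=T[:3,:3],T[:3,3]
    else:
        Rm=R.from_rotvec(c["rvec"]).as_matrix(); Rw=Rm.T; o=-Rm.T@c["tvec"]
    return K,c["dist_coeffs"],Rw,o
def rays(cm,px):
    K,d,Rw,o=cm
    u=cv2.undistortPoints(np.float64(px).reshape(-1,1,2),K,d)[:,0]
    return np.c_[u,np.ones(len(u))]@Rw.T
def plane(cm,px,z):
    r=rays(cm,px); o=cm[3]
    return o+r*((z-o[2])/r[:,2])[:,None]
def tri(cms,pxs):
    A=np.zeros((3,3));b=np.zeros(3)
    P=[]
    for c,p in zip(cms,pxs):
        r=rays(c,[p])[0]; r/=np.linalg.norm(r); M=np.eye(3)-np.outer(r,r); A+=M;b+=M@c[3]; P.append((M,c[3]))
    x=np.linalg.solve(A,b); return x,max(np.linalg.norm(M@(x-o)) for M,o in P)
def shot(n,name=None):
    st=manip.read_state(); im=manip.snapshot(n)
    if name: cv2.imwrite(f"pics/{name}.png",im[:,:,::-1])
    return im,cam(n,st)
HUE={"red":[(0,5),(174,180)],"blue":[(105,125)],"orange":[(7,18)],"yellow":[(21,32)]}
def blobs(im,col,amin=40,smin=150,vmin=60):
    h=cv2.cvtColor(im,cv2.COLOR_RGB2HSV); m=np.zeros(h.shape[:2],np.uint8)
    for a,b in HUE[col]: m|=cv2.inRange(h,(a,smin,vmin),(b,255,255))
    cs,_=cv2.findContours(m,cv2.RETR_EXTERNAL,cv2.CHAIN_APPROX_NONE)
    return sorted([c for c in cs if cv2.contourArea(c)>amin],key=cv2.contourArea,reverse=True)
def cen(c):
    m=cv2.moments(c); return np.array([m["m10"]/m["m00"],m["m01"]/m["m00"]])
```

Run:
```python
from h import *
np.set_printoptions(precision=1,suppress=True)
t=cam("top");s=cam("scene")
print(plane(t,[(300,174)],153),t[3],s[3])
im=cv2.imread("pics/top0.png")[:,:,::-1].copy()
for c in("red","blue","orange","yellow"):
    for b in blobs(im,c,15): print(c,cv2.contourArea(b),cen(b),plane(t,[cen(b)],120)[0])
print(tri([t,s],[(300,174),(323,209)]),tri([t,s],[(260,121),(337,258)]))
st=manip.read_state();print(R.from_rotvec(st["eef_rot"]).as_matrix())
```

```text
[[552.2  22.2 153. ]] [ 305.9   -6.7 1145.1] [1189.1  365.1  750.5]
red 6439.0 [462.6 224.5] [ 454.2 -337.9  120. ]
red 338.0 [283.9 210.4] [478.   56.2 120. ]
red 284.0 [323.1 206.5] [488.4 -29.1 120. ]
red 219.0 [241.3 271.5] [343.1 143.5 120. ]
red 144.0 [258.2 175.2] [555.7 115.9 120. ]
red 55.0 [534.6 192.2] [ 531.2 -511.8  120. ]
red 28.0 [415.  98.] [ 748.4 -238.6  120. ]
red 24.5 [264.  187.4] [528.3 101.9 120. ]
blue 7340.0 [ 27.7 125.6] [670.4 684.9 120. ]
blue 6286.5 [157.3 210.6] [471.2 337.6 120. ]
blue 416.5 [557.5  83.9] [ 803.4 -597.5  120. ]
blue 297.0 [635.3 152.2] [ 638.  -792.2  120. ]
blue 294.0 [339.6 170.2] [571.  -64.5 120. ]
blue 207.0 [317.6 139.9] [640.4 -14.4 120. ]
blue 78.0 [263.5 134.8] [649.9 108.  120. ]
orange 164962.5 [314.2 228.9] [438.7 -10.6 120. ]
orange 397.5 [186.3  80.9] [780.8 296.6 120. ]
orange 348.5 [ 54.2 167.5] [566.5 597.4 120. ]
orange 289.0 [158.8  92.3] [751.9 360.2 120. ]
orange 285.5 [ 72.2 146.2] [618.4 558.5 120. ]
orange 268.5 [80.1 91.5] [755.9 558.5 120. ]
orange 258.0 [ 61.9 108.4] [713.  599.4 120. ]
orange 217.0 [ 3.3 14.6] [987.1 827.7 120. ]
orange 42.5 [622.2 114.1] [ 735.2 -768.7  120. ]
orange 40.0 [159.6  70.4] [808.3 364.2 120. ]
orange 40.0 [167.4  65.4] [821.2 346.6 120. ]
orange 24.0 [634.9 371.8] [ 117.8 -751.   120. ]
yellow 3799.5 [488.1  77.7] [ 808.4 -418.7  120. ]
yellow 321.0 [580.1  63.5] [ 864.3 -668.1  120. ]
yellow 175.0 [166.3  56.9] [843.8 351.7 120. ]
yellow 69.5 [354. 229.] [440.2 -97.2 120. ]
yellow 53.5 [197.5  60. ] [835.2 274.5 120. ]
yellow 50.0 [531.5 149.1] [ 633.6 -512.2  120. ]
yellow 38.5 [198.9 103.5] [724.  261.7 120. ]
yellow 17.5 [399.2  62.3] [ 838.5 -203.9  120. ]
yellow 16.0 [209.1  87.8] [763.5 240.7 120. ]
(array([555.7,  22.2, 139.7]), np.float64(0.43735164745278315)) (array([678.5, 118.2, 129.6]), np.float64(2.0059456417161616))
[[ 0.9  0.3 -0. ]
 [ 0.3 -0.9  0. ]
 [ 0.  -0.  -1. ]]
```

```bash
python3 jog.py '[0,0,-50,0,0,0.15,1,0,0,-50,0,0,0.15,1,0,0,-50,0,0,0.034,1,15,-40,0,0,0,0,1,22,-45,0,0,0,0,1]' && python3 jog.py '[22,-45,0,0,0,0,1,22,-45,0,0,0,0,1,22,-45,0,0,0,0,1,22,-45,0,0,0,0,1,22,-45,0,0,0,0,1]' && python3 jog.py '[22,-45,0,0,0,0,1,22,-45,0,0,0,0,1,22,-45,0,0,0,0,1,22,-45,0,0,0,0,1,22,-45,0,0,0,0,1]' && python3 jog.py '[22,-45,0,0,0,0,1,0,0,0,0,0,0,1,0,0,0,0,0,0,1]'
python3 - <<'E'
from h import *
shot("wrist","w1")
st=manip.read_state();print(st["tool_pos"],R.from_rotvec(st["eef_rot"]).as_matrix()[:,0],st["q"])
E
```

```text
time: 0.6
tool_pos: [242.6, -505.5, 399.6]
eef_rot: [3.139, -0.001, 0.002]
force: [0.4, 0.9, -1.3]
gripper_width: 1.0
grip_force: 0.0
time: 1.1
tool_pos: [352.4, -278.4, 398.1]
eef_rot: [-3.141, -0.002, -0.0]
force: [-0.3, -0.6, 0.2]
gripper_width: 1.002
grip_force: 0.0
time: 1.6
tool_pos: [461.8, -53.5, 398.2]
eef_rot: [3.141, 0.003, 0.0]
force: [2.6, -1.1, -0.2]
gripper_width: 0.999
grip_force: 0.0
time: 1.9
tool_pos: [483.4, -9.5, 397.7]
eef_rot: [3.141, 0.008, -0.002]
force: [0.3, -0.3, -0.2]
gripper_width: 1.002
grip_force: 0.0
[483.15060584 -10.47574587 397.87186512] [ 0.99999489  0.00301911 -0.00105275] [-2.45098757e-02  9.69830353e-03  1.72527428e+00 -4.10185941e-04
  1.40766209e+00  1.54333396e+00]
```

View pics/w1.png

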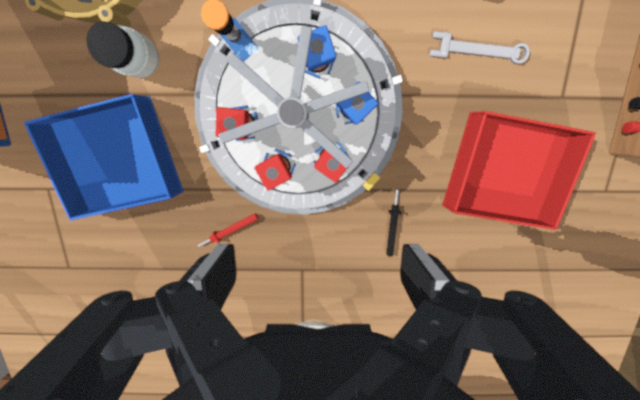

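The wrist view shows all the holes and tabs. The post is at (292,112), the knob at (215,15), the yellow tab at (371,181), and white tabs at (316,14), (397,80), (205,149) and (213,40). I'll take a second view for parallax.

```bash
cp h.py h_.py
python3 - <<'E'
from workcell import manip; import pickle
pickle.dump(manip.read_state(),open("st1.pkl","wb"))
E
python3 jog.py '[-30,-45,10,0,0,0,1,-20,-45,10,0,0,0,1,0,-40,0,0,0,0,1,0,0,0,0,0,0,1,0,0,0,0,0,0,1]'
python3 - <<'E'
from h import *
import pickle
im,_=shot("wrist","w2"); st=manip.read_state();pickle.dump(st,open("st2.pkl","wb"));print(st["tool_pos"])
a=cv2.imread("pics/w1.png")[0:220,185:415]; b=cv2.imread("pics/w2.png")
c=cam("wrist",st); 
# predicted centre px in w2
K,d,Rw,o=c
p,_=cv2.projectPoints(np.array([[554.,22,153]]),cv2.Rodrigues(Rw.T)[0],-Rw.T@o,K,d); p=p[0,0].astype(int);print(p)
x0=max(p[0]-110,0);y0=max(p[1]-110,0); print(x0,y0)
cv2.imwrite("pics/a.png",cv2.resize(a,None,fx=2.7,fy=2.7,interpolation=cv2.INTER_CUBIC))
cv2.imwrite("pics/b.png",cv2.resize(b[y0:y0+220,x0:x0+240],None,fx=2.7,fy=2.7,interpolation=cv2.INTER_CUBIC))
E
```

```text
time: 2.45
tool_pos: [435.8, 114.3, 379.3]
eef_rot: [3.141, 0.003, 0.0]
force: [-0.3, -0.3, -0.3]
gripper_width: 1.0
grip_force: 0.0
[436.02633206 113.75103156 379.30279825]
[394  79]
284 0
```

View pics/a.png

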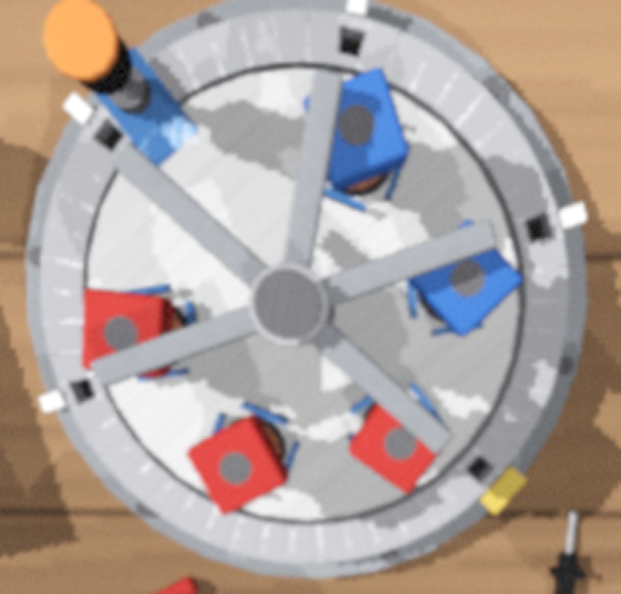

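View pics/b.png

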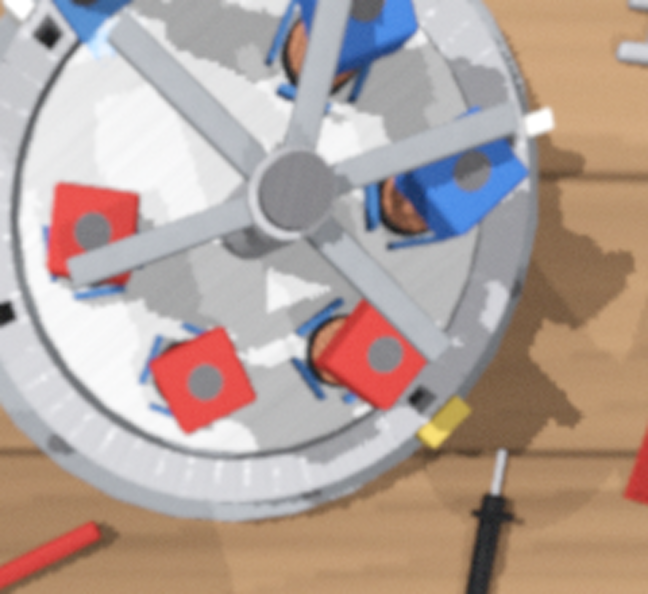

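Run:
```python
from h import *
import pickle
np.set_printoptions(precision=1,suppress=True)
c1=cam("wrist",pickle.load(open("st1.pkl","rb")));c2=cam("wrist",pickle.load(open("st2.pkl","rb")));t=cam("top")
A=lambda u,v:((u+.5)/2.7-.5+185,(v+.5)/2.7-.5)
B=lambda u,v:((u+.5)/2.7-.5+284,(v+.5)/2.7-.5)
for n,a,b in [("post",(289,304),(297,193)),("park",(481,467),(422,397)),("h60",(108,134),(47,32)),("h120",(81,390),(5,315)),("red_gate",(235,467),(205,382)),("redL",(120,333),(93,231)),("redR",(400,443),(385,354)),("bl1",(467,278),(472,171)),("bl2",(356,125),(367,5))]:
    print(n,*tri([c1,c2],[A(*a),B(*b)]))
H=plane(c1,[A(481,467),A(540,228),A(351,41),A(108,134),A(81,390)],40)[:,:2]
H2=plane(c2,[B(422,397),B(47,32),B(5,315)],40)[:,:2]
print(H,H2)
ang=np.radians([-120,-60,0,60,120])
def fit(H,ang):
    # H = c + 150*(cos(yaw+ang)..)
    m=np.c_[np.cos(ang),np.sin(ang)]*150
    X=np.zeros((2*len(H),4));X[0::2]=np.c_[m[:,0],-m[:,1],np.ones(len(H)),0*ang];X[1::2]=np.c_[m[:,1],m[:,0],0*ang,np.ones(len(H))]
    s=np.linalg.lstsq(X,H.ravel(),rcond=None)[0]; r=X@s-H.ravel()
    return s[2:],np.hypot(s[0],s[1]),np.degrees(np.arctan2(s[1],s[0])),r
print(fit(H,ang)); print(fit(H2,ang[[0,3,4]]))
im=cv2.imread("pics/w1.png")[:,:,::-1].copy()
k=[b for b in blobs(im,"orange",60) if abs(cen(b)-[215,15]).max()<10][0]; s=cam("scene")
ims=cv2.imread("pics/scene0.png")[:,:,::-1].copy(); ks=[b for b in blobs(ims,"orange",10) if abs(cen(b)-[337,258]).max()<8][0]
imt=cv2.imread("pics/top0.png")[:,:,::-1].copy(); kt=[b for b in blobs(imt,"orange",10) if abs(cen(b)-[260,121]).max()<8]
print(cen(k),cen(ks),[cen(x) for x in kt]);print("knob",tri([c1,s],[cen(k),cen(ks)]),plane(c1,[cen(k)],137),plane(t,[(260,121)],137))
```

```text
post [564.4  21.9 146.7] 0.10689599213587307
park [466.8 -92.1  36.8] 0.2176515636871021
h60 [664.6 137.   35. ] 0.19172884905234278
h120 [515.3 163.8  41.9] 0.6824815461794047
red_gate [480.7  55.3 120.8] 0.032756132045494074
redL [551.1 111.7 122.9] 0.1871493948742681
redR [494.5 -33.9 121.9] 0.26849758417078623
bl1 [578.5 -66.4 122. ] 0.1756470608434409
bl2 [647.6 -10.3 121.5] 0.9342220697068211
[[ 467.1  -91.7]
 [ 612.7 -120.5]
 [ 711.6   -6.7]
 [ 663.3  135.4]
 [ 515.7  164.8]] [[467.2 -90.6]
 [663.1 136.8]
 [514.7 163.8]]
(array([564.6,  22. ]), np.float64(1.0014604000549636), np.float64(-11.03079590353952), array([-1.1,  0.4,  0.7,  0.5,  0.5, -0.1, -0.1, -0. ,  0. , -0.7]))
(array([564.9,  22.9]), np.float64(0.9995122181921462), np.float64(-10.617838742955161), array([ 0.1, -0.3, -0.6, -0.2,  0.5,  0.5]))
[215.5  14.7] [335.7 258.4] []
knob (array([681.3, 117.4, 130.1]), np.float64(1.1772083128220165)) [[679.6 114.1 137. ]] [[676.6 115.5 137. ]]
```

```bash
python3 jog.py '[49,0,0,0,0,0,1,49,0,0,0,0,0,1,49,0,0,0,0,0,1,49,0,0,0,0,0,1,49,0,0,0,0,0,1]' && python3 jog.py '[0,0,36,0,0,-0.135,1,0,0,36,0,0,-0.135,1,0,0,36,0,0,-0.135,1,0,0,36,0,0,-0.135,1,0,0,36,0,0,-0.135,1]' && python3 jog.py '[0,0,0,0,0,0,1,0,0,0,0,0,0,1,0,0,0,0,0,0,1]' 40 | tail -7
cat >> h.py <<'E'
C=np.array([564.7,22.3]); YAW=-10.9
def pose():
    st=manip.read_state(); M=R.from_rotvec(st["eef_rot"]).as_matrix(); p=st["tool_pos"]
    return p,np.degrees(np.arctan2(M[1,0],M[0,0])),st,M
def go(x,y,z,head=None):
    """prints tool-frame shift to a world goal"""
    p,h,st,M=pose(); d=M.T@(np.array([x,y,z])-p)
    print("at",p.round(1),"head %.1f tilt %.3f"%(h,M[2,2]),"shift",d.round(1),"rz",None if head is None else round(-np.radians((head-h+180)%360-180),3),"t",round(st["time"],2),"q6 %.2f"%st["q"][5],"F",st["force"].round(1),"w %.3f"%st["gripper_width"])
def rail(a,r=150): 
    a=np.radians(a+YAW); return C+r*np.array([np.cos(a),np.sin(a)])
E
python3 - <<'E'
from h import *
go(681.5,115.3,116,38.5); shot("wrist","w3")
E
```

```text
time: 3.0
tool_pos: [683.3, 112.3, 379.1]
eef_rot: [3.141, -0.002, -0.0]
force: [0.6, 0.2, 0.6]
gripper_width: 0.999
grip_force: 0.0
time: 3.5
tool_pos: [681.3, 112.4, 197.8]
eef_rot: [2.962, 1.047, -0.0]
force: [0.1, -0.5, -0.6]
gripper_width: 1.002
grip_force: 0.0
time: 3.8
tool_pos: [682.5, 114.6, 201.7]
eef_rot: [2.965, 1.036, 0.005]
force: [1.0, 0.4, 1.1]
gripper_width: 1.0
grip_force: 0.0
at [682.5 114.6 201.7] head 38.5 tilt -1.000 shift [-0.6 -1.4 85.7] rz 0.001 t 3.8 q6 1.06 F [1.  0.4 1.1] w 1.000
```

View pics/w3.png

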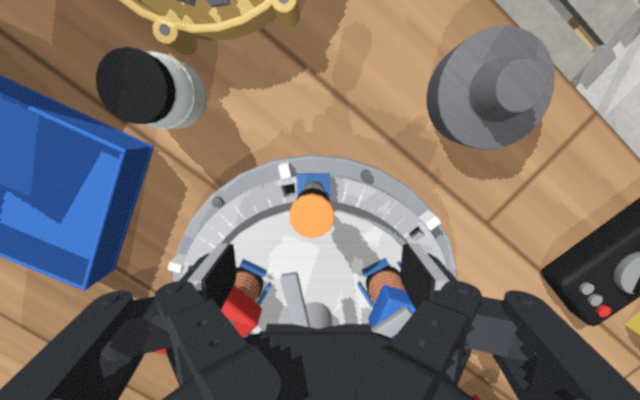

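The knob's orange top is at (312,215), centred between the open fingers. I'll confirm it by ray.

Run:
```python
from h import *
c=cam("wrist",manip.read_state()); im=cv2.imread("pics/w3.png")[:,:,::-1].copy()
k=[b for b in blobs(im,"orange",60) if abs(cen(b)-[312,215]).max()<10][0]
p=plane(c,[cen(k)],137)[0];print(p,np.hypot(*(p[:2]-C)),np.degrees(np.arctan2(*(p[:2]-C)[::-1])))
go(p[0],p[1],116,38.5)
```

```text
[683.85528062 119.78325406 137.        ] 153.9511796716741 39.28726668145845
at [682.5 114.9 201.9] head 38.6 tilt -1.000 shift [ 3.8 -3.1 85.9] rz 0.002 t 3.85 q6 1.06 F [0.2 0.5 0.4] w 0.999
```

```bash
python3 jog.py '[1,-2,25,0,0,0,1,0,0,25,0,0,0,1,0,0,20,0,0,0,1,0,0,10,0,0,0,1,0,0,5,0,0,0,1]' 50 && python3 jog.py '[0,0,0,0,0,0,0,0,0,0,0,0,0,0,0,0,0,0,0,0,0,0,0,0,0,0,0,0,0,0,0,0,0,0,0]' 50
```

```text
time: 4.35
tool_pos: [681.0, 117.7, 114.8]
eef_rot: [2.964, 1.042, 0.001]
force: [0.7, -0.4, 0.7]
gripper_width: 0.998
grip_force: 0.0
time: 4.85
tool_pos: [681.0, 118.0, 115.3]
eef_rot: [-2.963, -1.043, -0.002]
force: [-1.5, 2.3, 5.8]
gripper_width: 0.373
grip_force: 48.9
```

```bash
python3 jog.py '[0,0,-4,0,0,0,0,0,0,0,0,0,0,0,-0.5,-12.7,0,0,0,-0.085,0,-0.5,-12.7,0,0,0,-0.085,0,0,0,0,0,0,0,0]' && python3 jog.py '[0,0,0,0,0,0,0,0,0,0,0,0,0,0]'
python3 - <<'E'
from h import *
x=rail(60);go(*x,103,49.1);print(x)
E
```

```text
time: 5.35
tool_pos: [661.7, 137.1, 117.3]
eef_rot: [-2.861, -1.294, 0.003]
force: [1.2, 3.1, -7.1]
gripper_width: 0.374
grip_force: 50.6
time: 5.55
tool_pos: [663.2, 135.9, 117.9]
eef_rot: [-2.865, -1.289, 0.0]
force: [1.0, 3.4, -6.8]
gripper_width: 0.373
grip_force: 50.6
at [663.2 135.9 117.9] head 48.4 tilt -1.000 shift [-0.4 -0.1 14.9] rz -0.012 t 5.55 q6 0.93 F [ 1.   3.4 -6.8] w 0.373
[662.91112206 135.67802038]
```

```bash
python3 jog.py '[0,0,5,0,0,0,0,0,0,5,0,0,0,0,0,0,5,0,0,0,0,0,0,4,0,0,0,0,0,0,0,0,0,0,0]' 30
```

```text
time: 6.05
tool_pos: [663.9, 136.0, 100.0]
eef_rot: [2.864, 1.29, 0.002]
force: [0.8, 0.4, 2.2]
gripper_width: 0.373
grip_force: 50.7
```

```bash
python3 jog.py '[0,0,0,0,0,0,0.8,0,0,0,0,0,0,1,0,0,0,0,0,0,1,0,0,-25,0,0,0,1,0,0,-40,0,0,0,1]' | head -3 && python3 jog.py '[0,0,-40,0,0,0,1,0,0,-40,0,0,0,1,-40,-15,0,0,0,0,1,-40,-15,0,0,0,0,1,-40,-15,0,0,0,0,1]' && python3 jog.py '[-40,-15,0,0,0,0,1,-36,-15,0,0,0,0,1,0,0,0,0,0,0,1,0,0,0,0,0,0,1]'
cat >> h.py <<'E'
GATE=C+90*np.array([np.cos(np.radians(180+YAW)),np.sin(np.radians(180+YAW))])
def cap(c,im,col,near,z=123,smin=150,vmin=60):
    """cap centre and yaw (mod 90): top face corners cast to z"""
    best=None
    for b in blobs(im,col,100,smin,vmin):
        w=plane(c,b[:,0,:],z)[:,:2]
        (x,y),(a,d),an=cv2.minAreaRect(w.astype(np.float32))
        k=np.hypot(x-near[0],y-near[1])
        if best is None or k<best[0]: best=(k,x,y,a,d,an%90)
    return best
E
python3 - <<'E'
from h import *
im,c=shot("wrist","g1"); go(*GATE,112,40); print(GATE,cap(c,im,"red",GATE))
E
```

```text
time: 6.55
tool_pos: [661.1, 135.6, 162.1]
eef_rot: [-2.863, -1.29, 0.009]
time: 7.05
tool_pos: [548.5, 75.4, 244.4]
eef_rot: [2.864, 1.291, 0.001]
force: [-0.3, -0.6, 0.2]
gripper_width: 1.001
grip_force: 0.0
time: 7.45
tool_pos: [477.1, 38.7, 244.8]
eef_rot: [2.864, 1.289, 0.002]
force: [0.6, 0.4, -0.6]
gripper_width: 1.001
grip_force: 0.0
at [477.9  39.  244.8] head 48.5 tilt -1.000 shift [ -1.   -1.5 132.8] rz 0.148 t 7.5 q6 0.80 F [ 0.4 -0.2 -0.1] w 1.003
[476.32371586  39.31858987] (np.float64(5.562505270596761), 478.9252624511719, 44.23523712158203, 44.34376525878906, 39.564239501953125, 37.11893081665039)
```

View pics/g1.png

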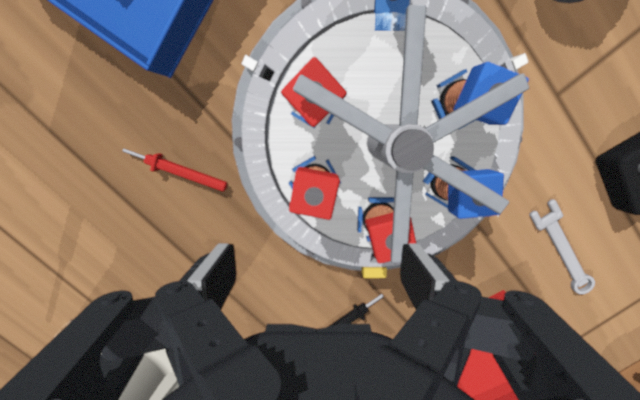

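The gate coil is the red one at (315,195), turned about -11° in the image, with the pin arm at the 60° hole. I'll grasp it at heading about 37.5°.

```bash
python3 jog.py '[-1,-1,20,0,0,0.1,0.7,0,0,30,0,0,0.09,0.7,0,0,35,0,0,0,0.7,0,0,30,0,0,0,0.7,0,0,15,0,0,0,0.7]' 40 && python3 jog.py '[0,0,5,0,0,0,0.7,0,0,0,0,0,0,0.7,0,0,0,0,0,0,0,0,0,0,0,0,0,0,0,0,0,0,0,0,0]' 40
python3 - <<'E'
from h import *
go(*GATE,110,37.5)
c=cam("top"); im,_=shot("top","t2")
for n,near in(("red",(450,-320)),("blue",(470,320))): print(n,cap(c,im,n,near,25))
for n,near in(("red",(450,-320)),("blue",(470,320))): print(n,cap(c,cv2.imread("pics/top0.png")[:,:,::-1].copy(),n,near,25))
E
```

```text
time: 8.0
tool_pos: [475.7, 39.3, 111.7]
eef_rot: [-2.973, -1.014, 0.004]
force: [-1.1, 0.1, 0.5]
gripper_width: 0.7
grip_force: 0.0
time: 8.5
tool_pos: [476.5, 39.0, 110.1]
eef_rot: [2.973, 1.013, 0.003]
force: [0.4, 0.3, 1.3]
gripper_width: 0.487
grip_force: 42.2
at [476.5  39.  110.1] head 37.6 tilt -1.000 shift [ 0.1 -0.4  0.1] rz 0.002 t 8.5 q6 0.99 F [0.4 0.3 1.3] w 0.487
red (np.float64(53.7585851073686), 469.39532470703125, -370.13787841796875, 214.5586700439453, 189.10301208496094, 80.59492492675781)
blue (np.float64(54.30260149621314), 488.4266662597656, 371.08062744140625, 190.30923461914062, 211.29580688476562, 12.822164535522461)
red (np.float64(53.810509441392206), 469.512451171875, -370.14813232421875, 214.18165588378906, 189.50149536132812, 80.74182891845703)
blue (np.float64(53.89325503452234), 488.7303466796875, 370.5337219238281, 190.3536376953125, 212.39752197265625, 12.628045082092285)
```

```bash
python3 jog.py '[0,0,-15,0,0,0,0,0,0,-30,0,0,0,0,0,0,-22,0,0,-0.15,0,0,0,-22,0,0,-0.15,0,0,0,-22,0,0,-0.15,0]' && python3 jog.py '[0,0,0,0,0,-0.15,0,0,0,0,0,0,-0.15,0,-40,6,0,0,0,0,0,-46,6,0,0,0,0,0,-46,6,0,0,0,0,0]' |tail -2 && python3 jog.py '[-46,6,0,0,0,0,0,-46,6,0,0,0,0,0,-46,6,0,0,0,0,0,-46,6,0,0,0,0,0,-46,6,0,0,0,0,0]' && python3 jog.py '[-46,6,0,0,0,0,0,-40,6,0,0,0,0,0,0,0,0,0,0,0,0,0,0,0,0,0,0,0]'
python3 - <<'E'
from h import *
go(459.9,-427.3,63,80.6)
E
```

```text
time: 9.05
tool_pos: [475.4, 38.8, 221.4]
eef_rot: [2.667, 1.659, 0.0]
force: [0.2, -0.6, -2.2]
gripper_width: 0.485
grip_force: 42.0
gripper_width: 0.488
grip_force: 42.0
time: 10.05
tool_pos: [463.2, -328.1, 220.4]
eef_rot: [2.396, 2.031, 0.0]
force: [0.5, 0.1, -0.5]
gripper_width: 0.491
grip_force: 42.0
time: 10.45
tool_pos: [461.0, -413.4, 219.8]
eef_rot: [-2.397, -2.029, -0.0]
force: [0.0, 0.5, -2.3]
gripper_width: 0.489
grip_force: 42.1
at [ 461.  -413.4  219.8] head 80.5 tilt -1.000 shift [-14.    1.3 156.8] rz -0.002 t 10.45 q6 -0.57 F [ 0.   0.5 -2.3] w 0.489
```

```bash
cat >> h.py <<'E'
def bins(near={"red":(469,-370),"blue":(488,370)}):
    im,c=shot("top")
    for n in near:
        k=cap(c,im,n,near[n],25); print(n,np.round(k,1))
E
python3 jog.py '[-14,1,40,0,0,0,0,0,0,40,0,0,0,0,0,0,40,0,0,0,0,0,0,25,0,0,0,0,0,0,10,0,0,0,0]'
python3 - <<'E'
from h import *
go(459.9,-427.3,63,80.6);bins()
E
```

```text
time: 10.95
tool_pos: [459.2, -424.2, 62.6]
eef_rot: [-2.391, -2.03, 0.001]
force: [-0.3, -0.6, -2.4]
gripper_width: 0.489
grip_force: 27.8
at [ 459.2 -424.2   62.6] head 80.7 tilt -1.000 shift [-2.9  1.2 -0.4] rz 0.001 t 10.95 q6 -0.59 F [-0.3 -0.6 -2.4] w 0.489
red [  78.2  532.  -416.2  100.1   50.6   80.2]
blue [  4.5 487.8 374.5 190.4 204.2  12.6]
```

```bash
python3 jog.py '[0,0,0,0,0,0,0,0,0,0,0,0,0,0.7,0,0,0,0,0,0,0.7,0,0,0,0,0,0,0.7,0,0,-30,0,0,0,0.7]' | tail -2&& python3 jog.py '[0,0,-45,0,0,0,1,0,0,-45,0,0,0,1,0,0,-40,0,0,0,1,43,8,0,0,0,0,1,45,8,0,0,0,0,1]' && python3 jog.py '[45,8.5,0,0,0,0,1,45,8.5,0,0,0,0,1,45,8.5,0,0,0,0,1,45,8.5,0,0,0,0,1,45,8.5,0,0,0,0,1]' |tail -2&& python3 jog.py '[45,8.5,0,0,0,0,1,45,8.5,0,0,0,0,1,45,8.5,0,0,0,0,1,45,8.5,0,0,0,0,1,45,8.5,0,0,0,0,1]' |tail -2 &&  python3 jog.py '[45,8,0,0,0,0,1,0,0,0,0,0,0.14,1,0,0,0,0,0,0.14,1,0,0,0,0,0,0.14,1,0,0,0,0,0,0.13,1]'
python3 - <<'E'
from h import *
go(*rail(60),100,49.1);bins()
E
```

```text
gripper_width: 0.698
grip_force: 0.0
time: 12.0
tool_pos: [491.4, -343.4, 227.9]
eef_rot: [2.395, 2.026, 0.002]
force: [-0.7, 0.8, -1.3]
gripper_width: 1.001
grip_force: 0.0
gripper_width: 0.998
grip_force: 0.0
gripper_width: 1.003
grip_force: 0.0
time: 13.5
tool_pos: [663.2, 130.7, 225.9]
eef_rot: [2.861, 1.297, 0.001]
force: [-0.7, -0.2, -1.2]
gripper_width: 1.001
grip_force: 0.0
at [663.2 130.7 225.9] head 48.8 tilt -1.000 shift [  3.5  -3.6 125.9] rz -0.006 t 13.5 q6 0.91 F [-0.7 -0.2 -1.2] w 1.001
red [   0.8  469.8 -370.   214.5  189.    80.8]
blue [ 42.1 479.2 411.2 189.9 128.9  12.3]
```

```bash
python3 jog.py '[4,-3.5,35,0,0,0,1,0,0,40,0,0,0,1,0,0,30,0,0,0,1,0,0,15,0,0,0,1,0,0,6,0,0,0,1]' 50 | tail -6 && python3 jog.py '[0,0,0,0,0,0,0,0,0,0,0,0,0,0,0,0,0,0,0,0,0,0,0,0,0,0,0,0,0,0,0,0,0,0,0]' 50 && python3 jog.py '[0,0,-10,0,0,0,0,0,0,-10,0,0,0,0,0,0,0,0,0,0,0]'
python3 - <<'E'
from h import *
go(*rail(60),120,49.1)
E
```

```text
time: 14.05
tool_pos: [662.6, 135.6, 98.1]
eef_rot: [-2.856, -1.307, 0.003]
force: [0.5, 0.3, -0.7]
gripper_width: 1.002
grip_force: 0.0
time: 14.55
tool_pos: [663.9, 136.1, 100.9]
eef_rot: [2.857, 1.305, 0.003]
force: [-1.4, 0.3, 5.5]
gripper_width: 0.376
grip_force: 48.9
time: 14.85
tool_pos: [663.5, 136.0, 120.7]
eef_rot: [2.857, 1.305, 0.002]
force: [0.7, 0.6, -8.5]
gripper_width: 0.369
grip_force: 50.1
at [663.5 136.  120.7] head 49.1 tilt -1.000 shift [-0.6 -0.3  0.7] rz -0.0 t 14.85 q6 0.91 F [ 0.7  0.6 -8.5] w 0.369
```

```bash
python3 jog.py '[-0.8,-15.7,0,0,0,-0.105,0,-0.8,-15.7,0,0,0,-0.105,0,-0.8,-15.7,0,0,0,-0.105,0,-0.8,-15.7,0,0,0,-0.105,0,-0.8,-15.7,0,0,0,-0.105,0]' && python3 jog.py '[-0.8,-15.7,0,0,0,-0.105,0,-0.8,-15.7,0,0,0,-0.105,0,-0.8,-15.7,0,0,0,-0.105,0,-0.8,-15.7,0,0,0,-0.105,0,-0.8,-15.7,0,0,0,-0.105,0]' && python3 jog.py '[0,0,0,0,0,0,0,0,0,0,0,0,0,0]'
python3 - <<'E'
from h import *
go(*rail(120),120,109.1)
E
```

```text
time: 15.35
tool_pos: [593.0, 170.5, 119.2]
eef_rot: [2.417, 2.007, 0.002]
force: [2.3, 2.5, -8.4]
gripper_width: 0.374
grip_force: 50.5
time: 15.85
tool_pos: [514.9, 164.7, 119.2]
eef_rot: [-1.813, -2.565, -0.001]
force: [0.8, 4.1, -7.0]
gripper_width: 0.373
grip_force: 50.5
time: 16.05
tool_pos: [514.5, 164.3, 119.0]
eef_rot: [-1.819, -2.56, 0.002]
force: [-2.9, 4.6, -8.0]
gripper_width: 0.375
grip_force: 50.7
at [514.5 164.3 119. ] head 109.2 tilt -1.000 shift [-0.6  1.  -1. ] rz 0.002 t 16.05 q6 -0.03 F [-2.9  4.6 -8. ] w 0.375
```

Right over the 120° hole, so I'll lower the pin into it, release and go over the gate.

```bash
python3 jog.py '[-0.5,1,5,0,0,0,0,0,0,5,0,0,0,0,0,0,5,0,0,0,0,0,0,5,0,0,0,0,0,0,0,0,0,0,0]' && python3 jog.py '[0,0,0,0,0,0,0.8,0,0,0,0,0,0,1,0,0,0,0,0,0,1,0,0,-30,0,0,0,1,0,0,-40,0,0,0,1]' |tail -2 && python3 jog.py '[0,0,-40,0,0,0,1,0,0,-40,0,0,0,1,-35,5,0,0,0,0,1,-35,5,0,0,0,0.14,1,-34,0,0,0,0,0.14,1]' |tail -2&& python3 jog.py '[0,0,0,0,0,0,1,0,0,0,0,0,0,1,0,0,0,0,0,0,1]' |head -3
python3 - <<'E'
from h import *
go(*GATE,245)
im,c=shot("wrist","g2"); print(cap(c,im,"red",GATE))
E
```

```text
time: 16.55
tool_pos: [518.8, 165.3, 100.8]
eef_rot: [1.819, 2.559, 0.006]
force: [-2.9, 6.3, 7.2]
gripper_width: 0.371
grip_force: 51.2
gripper_width: 1.0
grip_force: 0.0
gripper_width: 0.998
grip_force: 0.0
time: 17.85
tool_pos: [555.7, 68.5, 249.1]
eef_rot: [-2.156, -2.284, 0.0]
at [555.7  68.5 249.1] head 93.3 tilt -1.000 shift [-24.5 -80.9   4.1] rz None t 17.85 q6 0.06 F [-0.6  0.  -0.7] w 1.001
(np.float64(8.306734495728424), 479.58795166015625, 46.95708465576172, 47.84374237060547, 40.16822814941406, 63.46356964111328)
```

```bash
python3 jog.py '[-12,-40,2,0,0,0,1,-12,-41,2,0,0,0,1,0,0,0,0,0,0.15,1,0,0,0,0,0,0.15,1,0,0,0,0,0,0.15,1]' |tail -2&& python3 jog.py '[0,0,0,0,0,0.08,1,0,0,0,0,0,0,1,0,0,0,0,0,0,1]' |head -3
python3 - <<'E'
from h import *
go(*GATE,110,63)
im,c=shot("wrist","g2"); print(cap(c,im,"red",GATE))
st=manip.read_state()
k=[b for b in blobs(im,"orange",60)]; s=cam("scene"); ims,_=shot("scene","s2")
for b in k: print("w",cen(b),cv2.contourArea(b),plane(c,[cen(b)],121)[0])
# expected scene pixel of knob top if home
K,d,Rw,o=s
for z in(121,137): print(cv2.projectPoints(np.r_[rail(120),z][None],cv2.Rodrigues(Rw.T)[0],-Rw.T@o,K,d)[0].ravel())
for b in blobs(ims,"orange",30): 
    if abs(cen(b)-[400,230]).max()<50: print("s",cen(b),cv2.contourArea(b))
E
```

```text
gripper_width: 0.997
grip_force: 0.0
time: 18.7
tool_pos: [476.3, 40.0, 245.2]
eef_rot: [-2.678, -1.643, -0.0]
at [476.3  40.  245.2] head 63.1 tilt -1.000 shift [ -0.6   0.3 135.2] rz 0.001 t 18.7 q6 0.55 F [ 0.3 -0.  -0.3] w 1.001
(np.float64(5.780839515054608), 478.1742248535156, 44.79524230957031, 43.960365295410156, 39.32480239868164, 62.229164123535156)
w [291.6603657   41.76587596] 1349.0 [517.22104016 165.41050656 121.        ]
[382.37265034 222.24007382]
[382.91343946 217.32844004]
s [383.65432099 224.        ] 108.0
```

View pics/g2.png

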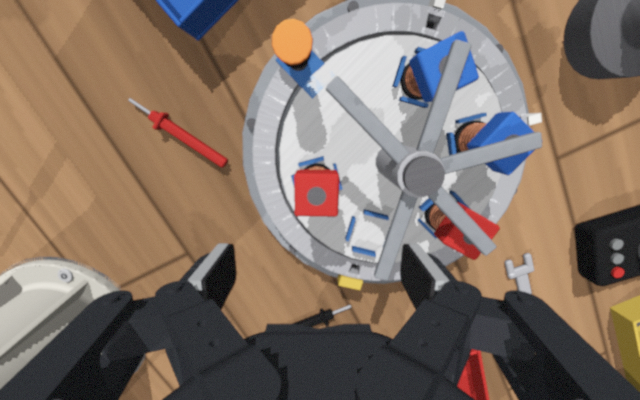

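The pin is home in the 120° hole and the red coil stands square at (316,193). I'll grasp it and carry it to the red bin's middle slot.

```bash
python3 jog.py '[0,0,35,0,0,0,0.7,0,0,40,0,0,0,0.7,0,0,35,0,0,0,0.7,0,0,18,0,0,0,0.7,0,0,7,0,0,0,0.7]' 50 |tail -2&& python3 jog.py '[0,0,0,0,0,0,0.7,0,0,0,0,0,0,0,0,0,0,0,0,0,0,0,0,0,0,0,0,0,0,0,0,0,0,0,0]' 50 && python3 jog.py '[0,0,-15,0,0,0,0,0,0,-30,0,0,0,0,0,0,-22,0,0,-0.15,0,0,0,-22,0,0,-0.155,0,0,0,-22,0,0,0,0]' && python3 jog.py '[-40,6.6,0,0,0,0,0,-46,6.6,0,0,0,0,0,-46,6.6,0,0,0,0,0,-46,6.6,0,0,0,0,0,-46,6.6,0,0,0,0,0]' |tail -2 && python3 jog.py '[-46,6.6,0,0,0,0,0,-46,6.6,0,0,0,0,0,-46,6.6,0,0,0,0,0,-46,6.6,0,0,0,0,0,0,0,0,0,0,0,0]' |tail -2 && python3 jog.py '[0,0,0,0,0,0,0,0,0,0,0,0,0,0]'
python3 - <<'E'
from h import *
go(469.4,-370.1,63,80.6);bins()
shot("wrist","p2")
E
```

```text
gripper_width: 0.702
grip_force: 0.0
time: 19.8
tool_pos: [477.1, 39.6, 111.3]
eef_rot: [2.68, 1.637, 0.003]
force: [-1.2, -0.1, 7.5]
gripper_width: 0.485
grip_force: 53.6
time: 20.3
tool_pos: [476.3, 39.4, 222.5]
eef_rot: [2.4, 2.026, 0.001]
force: [0.7, 0.6, -1.6]
gripper_width: 0.486
grip_force: 52.8
gripper_width: 0.482
grip_force: 52.8
gripper_width: 0.483
grip_force: 52.8
time: 21.5
tool_pos: [464.0, -371.8, 221.1]
eef_rot: [-2.405, -2.02, -0.0]
force: [-0.5, 0.3, -2.7]
gripper_width: 0.488
grip_force: 52.8
at [ 464.  -371.8  221.1] head 80.0 tilt -1.000 shift [  2.5   5.1 158.1] rz -0.01 t 21.5 q6 -0.50 F [-0.5  0.3 -2.7] w 0.488
red [  10.9  471.1 -359.3  192.8  189.1   80.7]
blue [  3.8 488.  373.8 189.9 205.8  12.8]
```

```bash
python3 jog.py '[2.5,5,40,0,0,0,0,0,0,40,0,0,0,0,0,0,40,0,0,0,0,0,0,25,0,0,0,0,0,0,11,0,0,0,0]' |head -4 && python3 jog.py '[0,0,0,0,0,0,0,0,0,0,0,0,0,0.7,0,0,0,0,0,0,0.7,0,0,0,0,0,0,0.7,0,0,-30,0,0,0,0.7]' && python3 jog.py '[0,0,-45,0,0,0,1,0,0,-45,0,0,0,1,0,0,-40,0,0,0,1,0,0,0,0,0,0,1]' | head -2
python3 - <<'E'
from h import *
p,h,st,M=pose(); print(p,h)
shot("wrist","p2b")
E
```

```text
time: 22.1
tool_pos: [468.5, -368.9, 63.0]
eef_rot: [-2.401, -2.019, 0.002]
force: [-26.8, 5.6, 59.9]
time: 22.6
tool_pos: [468.1, -369.6, 93.1]
eef_rot: [-2.402, -2.017, 0.002]
force: [0.3, -0.0, 0.3]
gripper_width: 0.698
grip_force: 0.0
time: 23.0
tool_pos: [472.4, -373.2, 232.1]
[ 472.38328759 -373.17238615  232.1275418 ] 80.03028910571717
```

View pics/p2b.png

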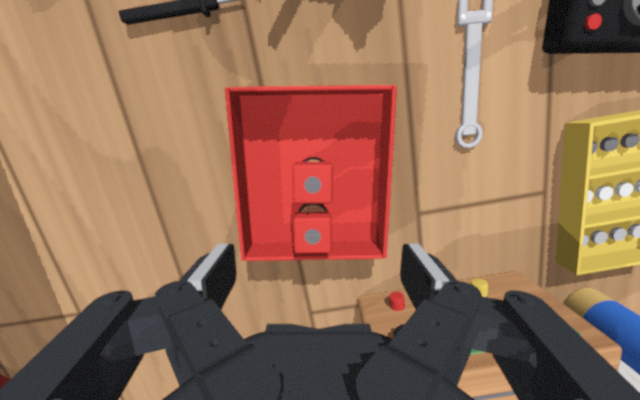

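Both red coils are upright in the red bin, at (312,185) and (312,237). Next is the knob, to turn from the 120° hole to the 0° hole.

```bash
python3 jog.py '[40,-4.3,0,0,0,0,1,45,-4.3,0,0,0,0,1,45,-4.3,0,0,0,0,1,45,-4.3,0,0,0,0,1,45,-4.3,0,0,0,0,1]' |tail -2&& python3 jog.py '[45,-4.3,0,0,0,0,1,45,-4.3,0,0,0,0,1,45,-4.3,0,0,0,0,1,45,-4.3,0,0,0,0,1,45,-4.3,0,0,0,0,1]' |tail -2 && python3 jog.py '[45,-4.3,0,0,0,0,1,45,-4.3,0,0,0,0,1,0,0,0,0,0,-0.127,1,0,0,0,0,0,-0.127,1,0,0,0,0,0,-0.127,1]' |tail -2 &&  python3 jog.py '[0,0,0,0,0,-0.127,1,0,0,0,0,0,0,1,0,0,0,0,0,0,1]'
python3 - <<'E'
from h import *
go(*rail(120),100,109.1)
E
```

```text
gripper_width: 1.001
grip_force: 0.0
gripper_width: 0.998
grip_force: 0.0
gripper_width: 0.997
grip_force: 0.0
time: 24.85
tool_pos: [511.0, 164.7, 224.6]
eef_rot: [-1.826, -2.556, 0.001]
force: [0.2, 0.1, -0.3]
gripper_width: 0.995
grip_force: 0.0
at [511.  164.7 224.6] head 108.9 tilt -1.000 shift [ -2.1   4.3 124.6] rz -0.003 t 24.85 q6 -0.02 F [ 0.2  0.1 -0.3] w 0.995
```

```bash
python3 jog.py '[-2,5,35,0,0,0,1,0,0,40,0,0,0,1,0,0,30,0,0,0,1,0,0,14,0,0,0,1,0,0,6,0,0,0,1]' 50 | head -4 && python3 jog.py '[0,0,0,0,0,0,0,0,0,0,0,0,0,0,0,0,0,0,0,0,0,0,0,0,0,0,0,0,0,0,0,0,0,0,0]' 50 && python3 jog.py '[0,0,-10,0,0,0,0,0,0,-10,0,0,0,0,0,0,0,0,0,0,0]'
python3 - <<'E'
from h import *
go(*rail(120),120,109.1)
E
```

```text
time: 25.35
tool_pos: [516.1, 164.2, 98.9]
eef_rot: [-1.823, -2.557, 0.003]
force: [-0.3, -0.0, 0.2]
time: 25.85
tool_pos: [517.7, 164.8, 101.6]
eef_rot: [1.821, 2.559, 0.003]
force: [0.2, 1.6, 6.2]
gripper_width: 0.375
grip_force: 48.8
time: 26.15
tool_pos: [517.0, 164.6, 121.5]
eef_rot: [1.821, 2.559, 0.001]
force: [0.3, 0.4, -8.3]
gripper_width: 0.371
grip_force: 50.2
at [517.  164.6 121.5] head 109.1 tilt -1.000 shift [-0.1 -1.4  1.5] rz 0.001 t 26.15 q6 -0.03 F [ 0.3  0.4 -8.3] w 0.371
```

```bash
R='' ; python3 jog.py '[-0.8,15.7,0,0,0,0.105,0,-0.8,15.7,0,0,0,0.105,0,-0.8,15.7,0,0,0,0.105,0,-0.8,15.7,0,0,0,0.105,0,-0.8,15.7,0,0,0,0.105,0]' |tail -5 && python3 jog.py '[-0.8,15.7,0,0,0,0.105,0,-0.8,15.7,0,0,0,0.105,0,-0.8,15.7,0,0,0,0.105,0,-0.8,15.7,0,0,0,0.105,0,-0.8,15.7,0,0,0,0.105,0]' |tail -6
python3 - <<'E'
from h import *
go(*rail(60),120,49.1)
E
```

```text
tool_pos: [593.6, 169.9, 119.4]
eef_rot: [-2.426, -1.994, 0.004]
force: [-1.4, 0.1, -6.4]
gripper_width: 0.372
grip_force: 50.5
time: 27.15
tool_pos: [663.0, 135.6, 119.0]
eef_rot: [-2.861, -1.296, 0.007]
force: [-4.1, -2.1, -7.1]
gripper_width: 0.372
grip_force: 50.5
at [663.  135.6 119. ] head 48.7 tilt -1.000 shift [ 0.  -0.1 -1. ] rz -0.006 t 27.15 q6 0.92 F [-4.1 -2.1 -7.1] w 0.372
```

```bash
python3 jog.py '[-0.8,15.7,0,0,0,0.105,0,-0.8,15.7,0,0,0,0.105,0,-0.8,15.7,0,0,0,0.105,0,-0.8,15.7,0,0,0,0.105,0,-0.8,15.7,0,0,0,0.105,0]' |tail -5 && python3 jog.py '[-0.8,15.7,0,0,0,0.105,0,-0.8,15.7,0,0,0,0.105,0,-0.8,15.7,0,0,0,0.105,0,-0.8,15.7,0,0,0,0.1,0,-0.8,15.7,0,0,0,0.1,0]' |tail -6 && python3 jog.py '[0,0,0,0,0,0,0,0,0,0,0,0,0,0]' |tail -2
python3 - <<'E'
from h import *
go(*rail(0),120,-10.9)
E
```

```text
tool_pos: [705.5, 71.1, 118.5]
eef_rot: [-3.1, -0.509, 0.009]
force: [-7.0, -0.5, -6.5]
gripper_width: 0.37
grip_force: 50.5
time: 28.15
tool_pos: [710.0, -5.7, 118.2]
eef_rot: [-3.127, 0.297, 0.012]
force: [-7.1, 2.8, -6.7]
gripper_width: 0.374
grip_force: 50.5
gripper_width: 0.375
grip_force: 50.7
at [709.7  -6.2 118.2] head -10.7 tilt -1.000 shift [ 2.2 -0.6 -1.8] rz 0.004 t 28.35 q6 1.75 F [-6.6  0.4 -7.5] w 0.375
```

```bash
python3 jog.py '[2,0,5,0,0,0,0,0,0,5,0,0,0,0,0,0,5,0,0,0,0,0,0,4,0,0,0,0,0,0,0,0,0,0,0]' && python3 jog.py '[0,0,0,0,0,0,0.8,0,0,0,0,0,0,1,0,0,0,0,0,0,1,0,0,-30,0,0,0,1,0,0,-40,0,0,0,1]' |tail -2 && python3 jog.py '[0,0,-40,0,0,0,1,0,0,-40,0,0,0,1,-45,0,0,0,0,0,1,-47,0,0,0,0,0,1,-47,0,0,0,0,0,1]' |tail -2&& python3 jog.py '[-48,0,0,0,0,0,1,-48,0,0,0,0,0,1,0,0,0,0,0,0,1,0,0,0,0,0,0,1]' |head -3
python3 - <<'E'
from h import *
go(*GATE,245)
im,c=shot("wrist","g3"); print(cap(c,im,"red",GATE))
for b in blobs(im,"orange",60): print("w",cen(b),cv2.contourArea(b),plane(c,[cen(b)],121)[0])
bins()
E
```

```text
time: 28.85
tool_pos: [712.0, -5.1, 101.5]
eef_rot: [-3.127, 0.291, 0.011]
force: [-15.3, 4.3, 10.8]
gripper_width: 0.371
grip_force: 51.5
gripper_width: 1.0
grip_force: 0.0
gripper_width: 1.0
grip_force: 0.0
time: 30.25
tool_pos: [484.3, 37.3, 252.1]
eef_rot: [-3.128, 0.29, -0.003]
at [484.3  37.3 252.1] head -10.6 tilt -1.000 shift [-8.2 -0.5  7. ] rz None t 30.25 q6 1.83 F [1.2 0.9 1. ] w 1.001
(np.float64(4.797216606583027), 480.454345703125, 41.758094787597656, 44.161712646484375, 39.92802047729492, 4.334042072296143)
red [   0.5  469.4 -370.3  214.2  189.2   80.6]
blue [  1.3 488.6 371.1 189.9 211.2  12.8]
```

```bash
cat >> h.py <<'E'
def knob(a):
    s=cam("scene"); im,_=shot("scene"); K,d,Rw,o=s
    e=[cv2.projectPoints(np.r_[rail(a),z][None],cv2.Rodrigues(Rw.T)[0],-Rw.T@o,K,d)[0].ravel() for z in(121,137)]
    print("home px",e[0].round(1),"up px",e[1].round(1),"seen",[cen(b).round(1) for b in blobs(im,"orange",30) if np.hypot(*(cen(b)-e[0]))<25])
E
python3 jog.py '[-4,0,20,0,0,-0.13,0.7,-4,0,40,0,0,-0.13,0.7,0,0,30,0,0,0,0.7,0,0,25,0,0,0,0.7,0,0,12,0,0,0,0.7]' | head -4
python3 - <<'E'
from h import *
knob(0);go(*GATE,110,4.3)
E
```

```text
time: 30.85
tool_pos: [476.5, 37.8, 122.0]
eef_rot: [3.139, 0.117, -0.004]
force: [0.2, 0.6, -1.2]
home px [280.1 251.7] up px [279.5 246.8] seen [array([280.3, 253.5])]
at [476.   37.8 121.3] head 4.3 tilt -1.000 shift [ 0.5 -1.5 11.3] rz -0.001 t 30.9 q6 1.57 F [-1.6  0.5 -1.8] w 0.701
```

```bash
python3 jog.py '[0,-1.5,8,0,0,0,0.7,0,0,3,0,0,0,0.7,0,0,0,0,0,0,0,0,0,0,0,0,0,0,0,0,0,0,0,0,0]' 50 && python3 jog.py '[0,0,0,0,0,0,0,0,0,-15,0,0,0,0,0,0,-30,0,0,0,0,0,0,-22,0,0,0.12,0,0,0,-22,0,0,0.12,0]' |tail -6&& python3 jog.py '[0,0,-22,0,0,0,0,1,46,0,0,0,0,0,1,46,0,0,0,0,0,1,46,0,0,0,0,0,1,46,0,0,0,0,0]' |tail -2 && python3 jog.py '[1,47,0,0,0,0,0,1,47,0,0,0,0,0,1,47,0,0,0,0,0,1,47,0,0,0,0,0,0,0,0,0,0,0,0]' |tail -2 && python3 jog.py '[0,0,0,0,0,0,0,0,0,0,0,0,0,0]' |tail -6
python3 - <<'E'
from h import *
go(423.8,-327.1,66,-9.4);bins()
E
```

```text
time: 31.4
tool_pos: [476.7, 39.7, 114.0]
eef_rot: [-3.139, -0.118, -0.002]
force: [-0.4, 0.4, 2.9]
gripper_width: 0.485
grip_force: 52.9
time: 31.9
tool_pos: [475.7, 39.6, 203.1]
eef_rot: [3.13, -0.267, -0.001]
force: [0.6, 1.0, -2.5]
gripper_width: 0.486
grip_force: 52.8
gripper_width: 0.482
grip_force: 53.0
gripper_width: 0.484
grip_force: 53.0
time: 33.1
tool_pos: [422.5, -327.7, 223.8]
eef_rot: [-3.13, 0.259, 0.001]
force: [-0.2, 0.2, -2.8]
gripper_width: 0.486
grip_force: 53.0
at [ 422.5 -327.7  223.8] head -9.5 tilt -1.000 shift [  1.3  -0.6 157.8] rz -0.001 t 33.1 q6 1.07 F [-0.2  0.2 -2.8] w 0.486
red [  14.5  472.  -355.8  185.4  189.1   80.6]
blue [  4.4 487.9 374.4 190.  204.7  12.8]
```

```bash
python3 jog.py '[1.5,0,40,0,0,0,0,0,0,40,0,0,0,0,0,0,40,0,0,0,0,0,0,25,0,0,0,0,0,0,8,0,0,0,0]' |head -4 && python3 jog.py '[0,0,3,0,0,0,0,0,0,0,0,0,0,0]' | head -4 && python3 jog.py '[0,0,0,0,0,0,0.7,0,0,0,0,0,0,0.7,0,0,0,0,0,0,0.7,0,0,-30,0,0,0,0.7,0,0,-45,0,0,0,1]' |tail -2 && python3 jog.py '[0,0,-45,0,0,0,1,0,0,-40,0,0,0,1,0,0,0,0,0,0,1]' | head -3
```

```text
time: 33.65
tool_pos: [423.3, -326.5, 68.8]
eef_rot: [-3.129, 0.256, 0.006]
force: [0.2, -0.1, -2.4]
time: 33.85
tool_pos: [425.1, -328.8, 69.1]
eef_rot: [3.13, -0.258, 0.002]
force: [-0.5, -0.6, -2.6]
gripper_width: 0.849
grip_force: 0.0
time: 34.65
tool_pos: [426.9, -331.0, 234.5]
eef_rot: [3.125, -0.259, 0.014]
```

```bash
python3 jog.py '[25,-41,0,0,0,0.025,1,25,-41,0,0,0,0,1,25,-41,0,0,0,0,1,25,-41,0,0,0,0,1,25,-41,0,0,0,0,1]' |tail -2&& python3 jog.py '[25,-41,0,0,0,0,1,25,-41,0,0,0,0,1,25,-41,0,0,0,0,1,27,-41,0,0,0,0,1,0,0,0,0,0,0,1]' |tail -2 && python3 jog.py '[0,0,0,0,0,0,1,0,0,0,0,0,0,1]' |tail -2
python3 - <<'E'
from h import *
go(711.5,-6.2,99.5,-10.9)
E
```

```text
gripper_width: 1.003
grip_force: 0.0
gripper_width: 1.004
grip_force: 0.0
gripper_width: 0.998
grip_force: 0.0
at [715.2  -9.3 227.6] head -10.9 tilt -1.000 shift [ -4.1  -2.4 128.1] rz -0.0 t 35.85 q6 1.75 F [0.1 0.2 0.1] w 0.998
```

```bash
python3 jog.py '[-4,-2.5,35,0,0,0,1,0,0,40,0,0,0,1,0,0,30,0,0,0,1,0,0,16,0,0,0,1,0,0,7,0,0,0,1]' 50 | head -4 && python3 jog.py '[0,0,0,0,0,0,0,0,0,0,0,0,0,0,0,0,0,0,0,0,0,0,0,0,0,0,0,0,0,0,0,0,0,0,0]' 50 && python3 jog.py '[0,0,-10,0,0,0,0,0,0,-10,0,0,0,0,0,0,0,0,0,0,0]'
python3 - <<'E'
from h import *
go(*rail(0),120,-10.9)
E
```

```text
time: 36.35
tool_pos: [711.4, -6.5, 98.9]
eef_rot: [3.127, -0.3, -0.004]
force: [0.5, -0.2, 0.9]
time: 36.85
tool_pos: [713.7, -5.4, 102.0]
eef_rot: [-3.127, 0.298, -0.004]
force: [-1.0, 1.2, 6.5]
gripper_width: 0.377
grip_force: 48.9
time: 37.15
tool_pos: [713.1, -5.5, 121.7]
eef_rot: [-3.127, 0.298, -0.002]
force: [1.5, -0.1, -6.6]
gripper_width: 0.37
grip_force: 50.1
at [713.1  -5.5 121.7] head -10.9 tilt -1.000 shift [-1.   0.8  1.7] rz 0.0 t 37.15 q6 1.75 F [ 1.5 -0.1 -6.6] w 0.370
```

```bash
python3 jog.py '[-0.8,15.8,0,0,0,0.105,0,-0.8,15.8,0,0,0,0.105,0,-0.8,15.8,0,0,0,0.105,0,-0.8,15.8,0,0,0,0.105,0,-0.8,15.8,0,0,0,0.105,0]' |tail -5 && python3 jog.py '[-0.8,15.8,0,0,0,0.105,0,-0.8,15.8,0,0,0,0.105,0,-0.8,15.8,0,0,0,0.105,0,-0.8,15.8,0,0,0,0.105,0,-0.8,15.8,0,0,0,0.105,0]' |tail -6 && python3 jog.py '[0,0,0,0,0,0,0,0,0,0,0,0,0,0]' |tail -2
python3 - <<'E'
from h import *
go(*rail(-60),120,-70.9)
E
```

```text
tool_pos: [677.7, -76.2, 119.6]
eef_rot: [2.94, -1.106, -0.002]
force: [1.2, 1.6, -6.5]
gripper_width: 0.374
grip_force: 50.4
time: 38.15
tool_pos: [612.4, -119.6, 119.6]
eef_rot: [2.552, -1.831, -0.003]
force: [0.0, 2.7, -6.5]
gripper_width: 0.379
grip_force: 50.4
gripper_width: 0.368
grip_force: 50.6
at [ 613.  -119.4  119.8] head -70.9 tilt -1.000 shift [ 0.3 -0.8 -0.2] rz -0.001 t 38.35 q6 2.61 F [-0.7  1.8 -7.3] w 0.368
```

```bash
python3 jog.py '[0,-0.5,5,0,0,0,0,0,0,5,0,0,0,0,0,0,5,0,0,0,0,0,0,4,0,0,0,0,0,0,0,0,0,0,0]' && python3 jog.py '[0,0,0,0,0,0,0.8,0,0,0,0,0,0,1,0,0,0,0,0,0,1,0,0,-30,0,0,0,1,0,0,-40,0,0,0,1]' |tail -2 && python3 jog.py '[0,0,-40,0,0,0,1,0,0,-35,0,0,0,1,-37,15,0,0,0,0,1,-39,15,0,0,0,0,1,-39,15,0,0,0,0,1]' |tail -2&& python3 jog.py '[-40,15,0,0,0,0,1,-40,15,0,0,0,0,1,0,0,0,0,0,0,1,0,0,0,0,0,0,1]' |head -3
python3 - <<'E'
from h import *
go(*GATE,110)
im,c=shot("wrist","g4"); print(cap(c,im,"blue",GATE))
bins(); knob(-60)
E
```

```text
time: 38.85
tool_pos: [615.7, -119.2, 102.1]
eef_rot: [-2.556, 1.824, -0.003]
force: [-1.0, 4.8, 1.8]
gripper_width: 0.374
grip_force: 51.0
gripper_width: 1.001
grip_force: 0.0
gripper_width: 1.002
grip_force: 0.0
time: 40.25
tool_pos: [480.1, 41.0, 246.8]
eef_rot: [-2.558, 1.823, -0.002]
at [480.1  41.  246.8] head -71.0 tilt -1.000 shift [  0.2   4.3 136.8] rz None t 40.25 q6 2.89 F [ 1.4 -0.5  0.3] w 0.997
(np.float64(7.685707049966917), 479.63385009765625, 32.38222885131836, 42.17402648925781, 53.759307861328125, 22.129003524780273)
red [ 4.000e-01  4.694e+02 -3.702e+02  2.141e+02  1.893e+02  8.080e+01]
blue [  1.3 488.6 371.1 189.9 211.2  12.8]
home px [263.5 211.7] up px [262.8 206.9] seen [array([264.6, 213.2])]
```

View pics/g4.png

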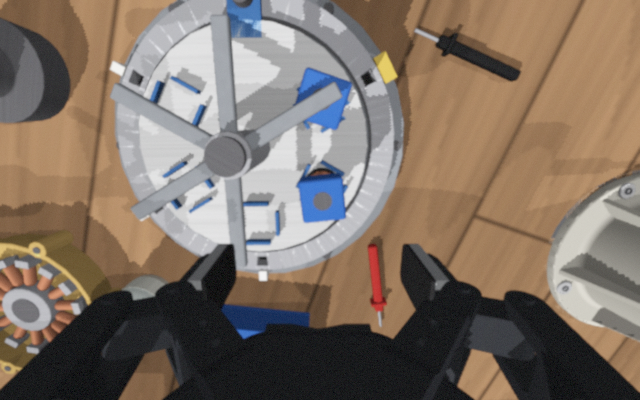

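The blue cap is at (322,200), turned about 7° counter-clockwise in the image, so I'll use heading -64°.

```bash
python3 jog.py '[0,4.3,30,0,0,-0.122,0.7,0,0,40,0,0,0,0.7,0,0,35,0,0,0,0.7,0,0,20,0,0,0,0.7,0,0,10,0,0,0,0.7]' |head -3 && python3 jog.py '[0,0,0,0,0,0,0.7,0,0,0,0,0,0,0,0,0,0,0,0,0,0,0,0,0,0,0,0,0,0,0,0,0,0,0,0]' 50 && python3 jog.py '[0,0,-15,0,0,0,0,0,0,-30,0,0,0,0,0,0,-22,0,0,-0.149,0,0,0,-22,0,0,-0.149,0,0,0,-22,0,0,-0.149,0]' |tail -6&& python3 jog.py '[0,0,0,0,0,-0.149,0,0,0,0,0,0,-0.149,0,0,0,0,0,0,-0.149,0,0,0,0,0,0,-0.149,0,0,0,0,0,0,-0.149,0]' |tail -2 && python3 jog.py '[0,0,0,0,0,-0.149,0,6,-42,0,0,0,0,0,6,-46,0,0,0,0,0,6,-46,0,0,0,0,0,6,-46,0,0,0,0,0]' |tail -2 && python3 jog.py '[6,-46,0,0,0,0,0,6,-46,0,0,0,0,0,7,-49,0,0,0,0,0,0,0,0,0,0,0,0,0,0,0,0,0,0,0]' |tail -6
python3 - <<'E'
from h import *
go(447.6,361.8,66,12.8);bins()
E
```

```text
time: 40.9
tool_pos: [475.5, 38.3, 109.2]
eef_rot: [2.661, -1.667, -0.003]
time: 41.4
tool_pos: [476.9, 39.2, 112.3]
eef_rot: [-2.662, 1.665, -0.003]
force: [1.5, -1.2, 7.1]
gripper_width: 0.481
grip_force: 51.7
time: 41.9
tool_pos: [475.5, 39.2, 223.3]
eef_rot: [-2.97, 1.025, 0.0]
force: [0.2, -0.2, -1.6]
gripper_width: 0.486
grip_force: 51.6
gripper_width: 0.481
grip_force: 51.6
gripper_width: 0.481
grip_force: 51.8
time: 43.4
tool_pos: [446.2, 362.5, 221.9]
eef_rot: [3.121, 0.353, -0.001]
force: [0.2, -0.0, -2.1]
gripper_width: 0.484
grip_force: 51.9
at [446.2 362.5 221.9] head 12.9 tilt -1.000 shift [  1.4   0.9 155.9] rz 0.002 t 43.4 q6 2.03 F [ 0.2 -0.  -2.1] w 0.484
red [ 4.000e-01  4.693e+02 -3.703e+02  2.142e+02  1.890e+02  8.060e+01]
blue [  1.  488.8 369.4 190.3 210.4  12.8]
```

```bash
python3 jog.py '[1.4,1,40,0,0,0,0,0,0,40,0,0,0,0,0,0,40,0,0,0,0,0,0,25,0,0,0,0,0,0,8,0,0,0,0]' |head -4 && python3 jog.py '[0,0,3,0,0,0,0,0,0,0,0,0,0,0]' | head -4 && python3 jog.py '[0,0,0,0,0,0,0.7,0,0,0,0,0,0,0.7,0,0,0,0,0,0,0.7,0,0,-30,0,0,0,0.7,0,0,-45,0,0,0,1]' |tail -2 && python3 jog.py '[0,0,-45,0,0,0,1,0,0,-40,0,0,0,1,0,0,0,0,0,0,1]' | head -3
python3 - <<'E'
from h import *
go(*rail(-60),230,109.1); print(rail(-60))
E
```

```text
time: 43.95
tool_pos: [447.3, 358.3, 66.7]
eef_rot: [3.12, 0.346, -0.007]
force: [0.0, 0.1, -1.7]
time: 44.15
tool_pos: [449.3, 360.9, 67.2]
eef_rot: [-3.122, -0.348, -0.002]
force: [-0.4, 0.3, -3.0]
gripper_width: 0.847
grip_force: 0.0
time: 44.95
tool_pos: [451.1, 363.2, 232.8]
eef_rot: [-3.116, -0.349, -0.014]
at [451.1 363.2 232.8] head 12.8 tilt -1.000 shift [ 51.9 506.7   1. ] rz -1.681 t 44.95 q6 2.02 F [ 0.4  0.9 -0.8] w 0.999
[ 613.78268485 -119.44233682]
```

```bash
python3 jog.py '[4.7,42,0,0,0,0,1,4.7,46,0,0,0,0,1,4.7,46,0,0,0,0,1,4.7,46,0,0,0,0,1,4.7,46,0,0,0,0,1]' |tail -2&& python3 jog.py '[4.7,46,0,0,0,0,1,4.7,46,0,0,0,0,1,4.7,46,0,0,0,0,1,4.7,46,0,0,0,0,1,4.7,46,0,0,0,0,1]' |tail -2 && python3 jog.py '[4.7,46,0,0,0,0,1,0,0,5,0,0,-0.14,1,0,0,5,0,0,-0.14,1,0,0,5,0,0,-0.14,1,0,0,5,0,0,-0.14,1]' |tail -2 && python3 jog.py '[0,0,5,0,0,-0.14,1,0,0,5,0,0,-0.14,1,0,0,5,0,0,-0.14,1,0,0,5,0,0,-0.14,1,0,0,5,0,0,-0.14,1]' |tail -2 && python3 jog.py '[0,0,5,0,0,-0.14,1,0,0,5,0,0,-0.14,1,0,0,5,0,0,-0.14,1,0,0,0,0,0,0,1,0,0,0,0,0,0,1]' |tail -6
python3 - <<'E'
from h import *
go(614.5,-119.4,99.5,109.1)
E
```

```text
gripper_width: 1.002
grip_force: 0.0
gripper_width: 1.001
grip_force: 0.0
gripper_width: 0.999
grip_force: 0.0
gripper_width: 1.002
grip_force: 0.0
time: 47.45
tool_pos: [609.8, -117.0, 166.1]
eef_rot: [-1.829, -2.554, 0.0]
force: [-0.1, 0.7, 0.3]
gripper_width: 1.002
grip_force: 0.0
at [ 609.8 -117.   166.1] head 108.8 tilt -1.000 shift [-3.8  3.7 66.6] rz -0.005 t 47.45 q6 -0.52 F [-0.1  0.7  0.3] w 1.002
```

```bash
python3 jog.py '[-4,4,0,0,0,0,1,0,0,30,0,0,0,1,0,0,22,0,0,0,1,0,0,10,0,0,0,1,0,0,5,0,0,0,1]' 50 | head -4 && python3 jog.py '[0,0,0,0,0,0,0,0,0,0,0,0,0,0,0,0,0,0,0,0,0,0,0,0,0,0,0,0,0,0,0,0,0,0,0]' 50 && python3 jog.py '[0,0,-10,0,0,0,0,0,0,-10,0,0,0,0,0,0,0,0,0,0,0]'
python3 - <<'E'
from h import *
go(*rail(-60),120,109.1)
E
```

```text
time: 47.95
tool_pos: [614.9, -119.6, 98.5]
eef_rot: [-1.825, -2.556, 0.001]
force: [0.1, 0.1, 1.0]
time: 48.45
tool_pos: [615.7, -119.7, 100.3]
eef_rot: [1.823, 2.557, 0.001]
force: [-0.3, 0.5, 6.7]
gripper_width: 0.373
grip_force: 48.9
time: 48.75
tool_pos: [615.1, -119.7, 120.4]
eef_rot: [1.824, 2.558, 0.0]
force: [1.6, -0.2, -8.0]
gripper_width: 0.374
grip_force: 50.2
at [ 615.1 -119.7  120.4] head 109.0 tilt -1.000 shift [ 0.7 -1.1  0.4] rz -0.001 t 48.75 q6 -0.53 F [ 1.6 -0.2 -8. ] w 0.374
```

Now cw with inward heading: x inward is +, tangential cw is −y, rz +.

```bash
python3 jog.py '[0.8,-15.8,0,0,0,0.105,0,0.8,-15.8,0,0,0,0.105,0,0.8,-15.8,0,0,0,0.105,0,0.8,-15.8,0,0,0,0.105,0,0.8,-15.8,0,0,0,0.105,0]' |tail -5 && python3 jog.py '[0.8,-15.8,0,0,0,0.105,0,0.8,-15.8,0,0,0,0.105,0,0.8,-15.8,0,0,0,0.105,0,0.8,-15.8,0,0,0,0.105,0,0.8,-15.8,0,0,0,0.105,0]' |tail -6 && python3 jog.py '[0,0,0,0,0,0,0,0,0,0,0,0,0,0]' |tail -2
python3 - <<'E'
from h import *
go(*rail(-120),120,49.1)
E
```

```text
tool_pos: [536.2, -125.4, 119.1]
eef_rot: [2.429, 1.992, -0.0]
force: [1.4, -2.3, -7.6]
gripper_width: 0.374
grip_force: 50.5
time: 49.75
tool_pos: [465.2, -91.0, 119.0]
eef_rot: [-2.863, -1.293, 0.002]
force: [-0.9, -4.1, -6.5]
gripper_width: 0.374
grip_force: 50.5
gripper_width: 0.374
grip_force: 50.7
at [465.6 -90.9 119. ] head 49.0 tilt -1.000 shift [ 0.4  0.8 -1. ] rz -0.001 t 49.95 q6 0.52 F [-3.8 -4.3 -8.5] w 0.374
```

```bash
python3 jog.py '[0.5,0.8,5,0,0,0,0,0,0,5,0,0,0,0,0,0,5,0,0,0,0,0,0,4,0,0,0,0,0,0,0,0,0,0,0]' && python3 jog.py '[0,0,0,0,0,0,0.8,0,0,0,0,0,0,1,0,0,0,0,0,0,1,0,0,-30,0,0,0,1,0,0,-40,0,0,0,1]' |tail -2 && python3 jog.py '[0,0,-40,0,0,0,1,0,0,-35,0,0,0,1,35,-26,0,0,0,0,1,35,-26,0,0,0,0,1,35,-26,0,0,0,0,1]' |tail -2&& python3 jog.py '[0,0,0,0,0,0.14,1,0,0,0,0,0,0.14,1,0,0,0,0,0,0.07,1,0,0,0,0,0,0,1,0,0,0,0,0,0,1]' |head -3
python3 - <<'E'
from h import *
go(*GATE,110)
im,c=shot("wrist","g5"); print(cap(c,im,"blue",GATE,smin=150,vmin=150))
bins(); knob(-120)
E
```

```text
time: 50.45
tool_pos: [466.8, -91.3, 100.3]
eef_rot: [-2.858, -1.302, 0.004]
force: [-10.0, -2.4, 4.0]
gripper_width: 0.37
grip_force: 51.1
gripper_width: 0.997
grip_force: 0.0
gripper_width: 1.003
grip_force: 0.0
time: 51.95
tool_pos: [478.2, 39.4, 245.5]
eef_rot: [3.042, 0.785, 0.001]
at [478.2  39.4 245.5] head 29.0 tilt -1.000 shift [ -1.8  -0.9 135.5] rz None t 51.95 q6 1.14 F [ 0.1 -0.8  0.4] w 0.997
(np.float64(3.775293226311864), 479.26861572265625, 41.680877685546875, 43.66993713378906, 39.66016387939453, 31.582483291625977)
red [   0.5  469.4 -370.2  214.7  189.1   80.6]
blue [  1.3 488.6 371.1 189.9 211.2  12.8]
home px [302.1 183.8] up px [301.8 179.1] seen [array([302.3, 185.3])]
```

View pics/g5.png

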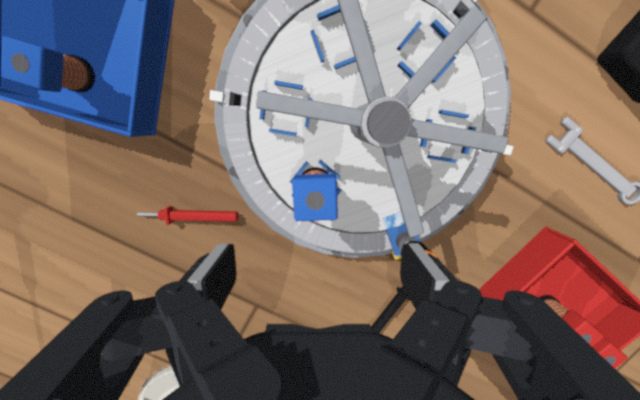

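```bash
python3 jog.py '[-1.5,-0.5,30,0,0,-0.04,0.7,0,0,40,0,0,0,0.7,0,0,35,0,0,0,0.7,0,0,20,0,0,0,0.7,0,0,9,0,0,0,0.7]' |head -3 && python3 jog.py '[0,0,0,0,0,0,0.7,0,0,0,0,0,0,0,0,0,0,0,0,0,0,0,0,0,0,0,0,0,0,0,0,0,0,0,0]' 50 && python3 jog.py '[0,0,-15,0,0,0,0,0,0,-30,0,0,0,0,0,0,-22,0,0,0.1,0,0,0,-22,0,0,0.11,0,0,0,-22,0,0,0.11,0]' |tail -6&& python3 jog.py '[18,-42,0,0,0,0,0,18,-45,0,0,0,0,0,18,-46,0,0,0,0,0,18,-46,0,0,0,0,0,18,-46,0,0,0,0,0]' |tail -2 && python3 jog.py '[18,-46,0,0,0,0,0,19,-46,0,0,0,0,0,0,0,0,0,0,0,0,0,0,0,0,0,0,0]' |tail -6
python3 - <<'E'
from h import *
go(529.6,380.4,66,12.8);bins()
E
```

```text
time: 52.6
tool_pos: [475.2, 38.8, 109.4]
eef_rot: [-3.026, -0.843, 0.005]
time: 53.1
tool_pos: [477.2, 39.2, 112.3]
eef_rot: [3.026, 0.842, 0.003]
force: [-1.3, 0.1, 6.8]
gripper_width: 0.49
grip_force: 54.2
time: 53.6
tool_pos: [476.1, 39.1, 223.4]
eef_rot: [3.123, 0.342, 0.0]
force: [0.2, 0.3, -2.6]
gripper_width: 0.48
grip_force: 53.7
gripper_width: 0.486
grip_force: 53.7
time: 54.5
tool_pos: [529.6, 377.2, 221.7]
eef_rot: [3.121, 0.353, -0.001]
force: [0.3, -0.2, -2.3]
gripper_width: 0.479
grip_force: 53.8
at [529.6 377.2 221.7] head 12.9 tilt -1.000 shift [  0.8  -3.2 155.7] rz 0.002 t 54.5 q6 1.96 F [ 0.3 -0.2 -2.3] w 0.479
red [ 4.000e-01  4.693e+02 -3.701e+02  2.145e+02  1.890e+02  8.060e+01]
blue [  8.4 496.  367.3 203.1 203.2  12.5]
```

```bash
python3 jog.py '[1,-3,40,0,0,0,0,0,0,40,0,0,0,0,0,0,40,0,0,0,0,0,0,25,0,0,0,0,0,0,8,0,0,0,0]' |head -4 && python3 jog.py '[0,0,4,0,0,0,0,0,0,0,0,0,0,0]' | head -4 && python3 jog.py '[0,0,0,0,0,0,0.7,0,0,0,0,0,0,0.7,0,0,0,0,0,0,0.7,0,0,-30,0,0,0,0.7,0,0,-45,0,0,0,1]' |tail -2 && python3 jog.py '[0,0,-45,0,0,0,1,0,0,-45,0,0,0,1,-45,10,-45,0,0,0,1,-45,15,-45,0,0,0,1,-40,20,0,0,0,0,1]' | head -3; python3 jog.py '[-30,45,0,0,0,0,1,0,45,0,0,0,0,1,0,45,0,0,0,0,1,0,0,0,0,0,0,1,0,0,0,0,0,0,1]'
python3 - <<'E'
from h import *
bins();knob(-120); im,_=shot("wrist","f"); im2,_=shot("top","ft")
cv2.imwrite("pics/ff.png",cv2.resize(np.hstack([im,im2]),(800,250))[:,:,::-1])
cv2.imwrite("pics/ftc.png",cv2.resize(im2[90:290,100:520],(798,380),interpolation=cv2.INTER_CUBIC)[:,:,::-1])
E
```

```text
time: 55.05
tool_pos: [528.8, 376.7, 66.5]
eef_rot: [3.12, 0.347, -0.007]
force: [-1.0, 0.0, -1.9]
time: 55.25
tool_pos: [531.1, 379.3, 66.2]
eef_rot: [-3.122, -0.348, -0.002]
force: [-0.7, 0.0, -1.2]
gripper_width: 0.853
grip_force: 0.0
time: 56.25
tool_pos: [433.7, 318.5, 305.0]
eef_rot: [-3.117, -0.35, -0.013]
time: 56.75
tool_pos: [434.8, 181.9, 300.3]
eef_rot: [-3.122, -0.345, -0.002]
force: [-0.0, 1.1, 0.7]
gripper_width: 0.999
grip_force: 0.0
red [   0.5  469.5 -370.1  214.5  189.3   80.6]
blue [ 50.8 442.6 347.2  88.4 141.7  14. ]
home px [302.1 183.8] up px [301.8 179.1] seen [array([302.3, 185.1])]
```

View pics/ftc.png

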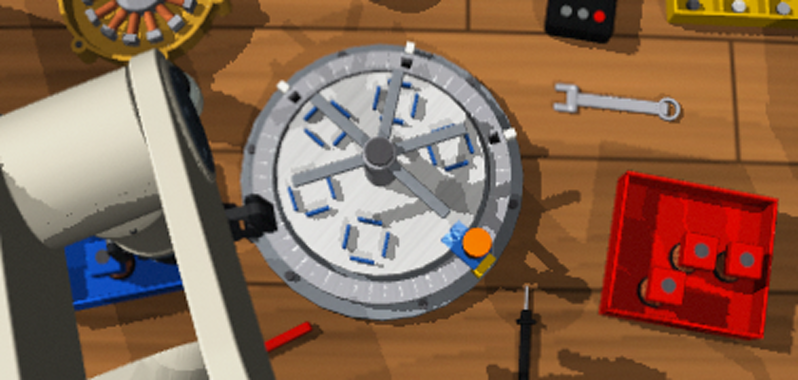

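View pics/f.png

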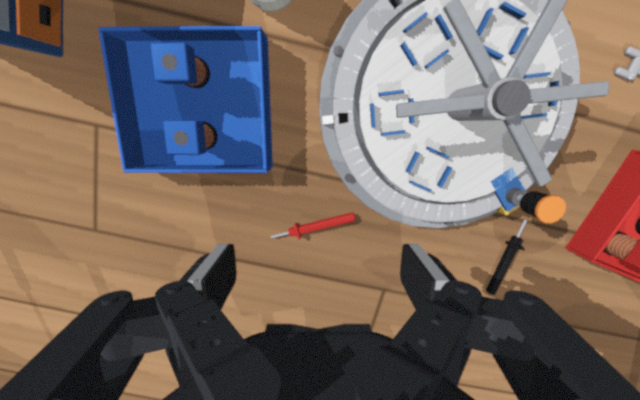

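All nests are empty. Three red coils stand in the red bin at (745,260), (702,250) and (668,286) in the top crop, and two blue ones in the blue bin at (172,62) and (185,137) in the wrist view. The pin is home at the yellow tab (seen row 185, home row 184 predicted) and the probes are undisturbed, so I'm handing the job in.

```bash
python3 -c "
from workcell import manip
print(manip.finish_job())"
```

```text
the job is handed in; nothing more can be done
None
```

The job is handed in at about 57 s: three red coils are in the red bin, two blue coils are in the blue bin, and the wheel is parked with the pin home in the yellow-marked hole; one red coil was set down hard (about 60 N at the wrist), the rest gently.

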